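# Change over the air line through its lever interlock

## Robot

A 6-joint arm with a two-finger parallel gripper is mounted at the origin on the work surface. World frame = base frame: x ahead of the robot, y to its left, z up, the work surface at z = 0. Lengths are in m, angles in rad, forces in N, time in s.
With the tool pointing down it reaches from about 0.35 to 0.725 m from the base axis. Payload 6 kg.
Tool frame: the origin (TCP) lies at the very end of the fingers, on their centre line; the grasp point (between the pads) lies ctrl.pinch_z behind it (ctrl.pinch_z is the distance from the TCP to the grasp point, in m); z points along the fingers, y is the direction in which the jaws open and shut (so a half turn about z gives the same grasp; the last joint's range is limited). The gripper opens to 85 mm and grips with 20 to 120 N. Pads are 22 mm wide; open, the fingers measure 114 mm over their backs; the gripper's body (76 mm by 85 mm) begins 54 mm behind the grasp point. The pads swing forward as they close: fully open they stand 13 mm farther back than shut.
Start: joints at [-0.788, 0.04, 0.085, 0, -1.615, -0.334], TCP at [0.26, -0.541, 0.231] pointing down, gripper open.
Joint ranges: [-2.56, 2.56], [-1.29, 2.01], [-1.08, 1.49], [-3.29, 1.98], [-2.81, -0.18], [-2.99, 2.99]. Speed limits (rad/s): [2.57, 2.57, 3.01, 3.14, 3.14, 3.14].

## Interface

Orientations are given as a unit quaternion [x, y, z, w].
In Python, from plant import ctrl gives the robot as it stands. The module is installed in compiled form; this text tells all that it offers.
- The arm moves only by the shell command python3 -m jog 'ROWS'. ROWS is JSON, a list of rows, each an object of numbers: "jaw": the finger opening in cm, from 0 to 8.54; "dx", "dy", "dz": the shift along the tool's x, y, z in cm; "ax", "ay", "az": the turn, a rotation vector about the tool's x, y, z in degrees. In form: [{"jaw": .., "dx": .., "dy": .., "dz": .., "ax": .., "ay": .., "az": ..}, ...]. A call has 1 to 12 rows; each row is the pose to reach, as a shift and turn from the pose commanded when the call began, along the tool's axes at that moment; what a row does not reach only later rows make up. A row lasts 1/10 s, in which the tool goes at most 50 mm and 8.59 degrees, less where a joint would pass 70% of its speed; a pose out of reach is approached as far as the arm can. A call with a gripper value outside its range is refused whole. The fingers move at their own pace and stop on an object; the grip force is fixed at half the most. Time passes only in rows, so rows that repeat a pose let the fingers close. It gives the time, the measured TCP pose, the force and the opening at its end, in the units of the state.
- ctrl.get_obs(): the state, without advancing time (a new reading comes with each control period).
- ctrl.capture(name): name is "side" or "top"; returns the picture (400x640x3 uint8, blue, green, red); there is no depth.
- ctrl.calibration(name): a dict with "intrinsics" (3x3 intrinsics, pixels), "pose" (4x4, takes a point from camera to world coordinates). Camera axes: x right, y down, z forward; pixel columns grow to the right and rows downward; lengths in m; the calibration is good to about 2 mm. A picture is of the moment at which its call begins. calibration takes no time and is no camera call.
- ctrl.hand_in(): hands the job in, once; it reports no verdict.
Trained networks look in the newest picture that a camera, given by its name, has taken for a name from the list of things; names that differ only in an ending like _2 or _b are one class to them, and where a whole thing is asked for, a point or a joint stands for the part that bears it (a point fixed in the world has none). Each returns a list of dicts, best first, with "confidence" (0 to 1); they miss things now and then, are a little off and sometimes report something else, mostly with a low value. They report only what shows in the picture. A call takes as long as a camera call.
- ctrl.look_for(camera, thing): "location" ([x, y, z] in m, in the coordinates of the camera as it stood for that picture, good to about 4 mm: the middle of the surface that is visible of it).
The state is a dict: "clock": time; "qpos": joint angles; "qvel": joint speeds; "joint_efforts": joint torques, N m; "eef_pos": TCP position; "eef_rot": TCP orientation; "wrist_force": force on the tool from outside, world axes, zero at the start; "moment": the same for the moment, N m; "finger_gap": opening from 0.0 (shut) to 1.0 (fully open).
Only numpy, scipy, OpenCV 4.12 (cv2) and the standard library are available. Lean on these libraries where they do the work, as an engineer would, in place of code of your own. Each camera call takes 0.05 s, during which the arm holds its last target.

## Task

On the air change-over unit, first swing the isolator lever (slim plain post) round towards the front until you feel it bear on its end stop, which frees the selector; then swing the selector lever (thick post with a flanged head) from the front round to the outer end of the unit, fully home on its stop. Lean on the stops gently, as the inside works strain easily, never force a lever that is still locked, leave both levers set, and do not disturb the bottles, jars, cup and spray gun around it.

Things in the scene. Friction and masses are not known exactly. Their poses are not given: they have to be found in the camera images.
- housing: cast aluminium housing of the air change-over unit, fixed at a yaw within 0.3 rad: 110 x 300 mm, flat top 60 mm high, 48 mm dial (67 mm high) in the middle. Origin at bench height under its centre; x from front (robot side, brass outlets) to back, y along its length: isolator at the +y end, selector at the -y end. Stops and interlock are hidden inside; the housing and they strain at 60 N
- isolator_hub (a point): point on the isolator's upright turning axis, 74 mm up, at housing (0, +100 mm). Its hidden stop and its lug meet at 40 mm radius, the post is at 95 mm: 60 N on the stop is about 25 N at the post beyond the running load. The stop itself gives about 1 mm per 6 N at the post
- selector_hub (a point): point on the selector's upright turning axis, 74 mm up, at housing (0, -100 mm). Its stop and its lock lie 40 to 50 mm from this axis, so that again about 25 N at the post beyond the running load strains them. The stop itself gives about 1 mm per 6 N at the post
- isolator_grip (a point): centre of the isolator's grip: upright plain round black post, 18 mm across, 74 to 124 mm up, 95 mm from its hub's axis on a flat arm (18 mm wide, 68 to 74 mm up). Seen from above it turns anticlockwise from about the housing's +y direction (within 0.9 rad) to the front (-x) and its stop. Running load 2 to 6 N at the post; stays where left
- isolator_home (a point): middle of where the isolator's grip may stand when on its stop: housing (-95, +100, 99 mm). The lever is clocked on its shaft differently each time, so the stop comes anywhere within 0.52 rad (50 mm of arc) either side and can only be felt. The selector is freed only in the last 0.04 rad (4 mm) before the stop
- selector_grip (a point): centre of the selector's grip, 95 mm up: upright round black post 26 mm across, 74 to 116 mm up, then a 34 mm flange to 124 mm; 95 mm from its hub's axis on a flat arm like the isolator's. Starts at the front (-x, within 0.15 rad), turns anticlockwise from above by about 1.5 rad. Locked, it moves only about 0.05 rad. Running load 2 to 6 N at the post; stays where left
- selector_home (a point): where the selector's grip stands when on its stop, pointing along the housing's -y: housing (0, -195, 95 mm)
- bottle_a: white plastic bottle, 64 mm across, 150 mm tall; origin under its centre. A bystander, behind the unit
- bottle_b: white plastic bottle, 64 mm across, 150 mm tall; origin under its centre. A bystander, behind the unit
- tumbler: open steel cup, 68 mm across, 120 mm tall; origin under its centre. A bystander behind the unit
- jar_a: small glass jar with a flat metal lid, 36 mm across, 48 mm tall; origin under its centre. A bystander, in front of the unit between the levers, lower than the lever arms
- jar_b: small glass jar with a flat metal lid, 36 mm across, 48 mm tall; origin under its centre. A bystander, in front of the unit between the levers, lower than the lever arms
- jar_c: small glass jar with a flat metal lid, 36 mm across, 48 mm tall; origin under its centre. A bystander, beyond the selector end of the unit
- spray_gun: aluminium spray gun lying on its side with a white cup, about 150 x 220 mm, 60 mm tall; origin at bench height under the middle of its barrel. A bystander beyond the isolator end of the unit

How it is judged:
On the way, in this order (a step that is already met when the one before it is completed fails the run):
1. the isolator lever is swung round to the front and bears on its stop with at least 5 N there (about 2 N at its post) (horizontal distance between isolator_grip and isolator_home below 0.055 m and contact force between housing and anything else above 5 N), for 0.1 s.
2. the selector lever is fully home, pointing out along the unit (horizontal distance between selector_grip and selector_home below 0.007 m), for 0.2 s.
At the end, for the whole second after the job is handed in: the selector's grip stands within 7 mm of its home point and the isolator's grip still within 55 mm of the middle of its stop's range (isolator set, selector changed over), both levers let go (horizontal distance between isolator_grip and isolator_home below 0.055 m and horizontal distance between selector_grip and selector_home below 0.007 m); the robot touches nothing.
It fails at once if the stops, the interlock or the housing are strained: more than 60 N between the housing (with the works inside) and anything (about 25 N at a lever's post) (contact force between housing and anything else above 60 N).
It fails at once if a bottle, jar, the cup or the spray gun is shoved more than 30 mm (distance of any of bottle_a, bottle_b, tumbler, jar_a, jar_b, jar_c, spray_gun from where it was at the start of the episode above 0.03 m).
It also fails if it takes over 69 s, if anything falls off the work surface, if the arm or the gripper's body presses on something with over 40 N, if the wrist force passes 120 N, or if a joint passes its speed limit or range.

## Working session

There is one attempt and no reset: what is moved stays moved. The work goes in short steps, Python scripts to look and compute and a shell command to move; the robot and the scene stay as the last step left them, time stands still between calls to the robot, and variables do not carry over. Pictures are saved under pics/ and viewed, and the job is handed in when it is done.

```bash
mkdir -p pics; ls; cat > h.py <<'E'
import numpy as np, cv2
from plant import ctrl
from scipy.spatial.transform import Rotation as R
def snap(n,f):
    im=ctrl.capture(n); cv2.imwrite('pics/'+f,im); return im
def look(n,t,k=3):
    P=np.array(ctrl.calibration(n)['pose'])
    out=[]
    for d in ctrl.look_for(n,t)[:k]:
        p=P[:3,:3]@np.array(d['location'])+P[:3,3]
        out.append((np.round(p,4).tolist(),round(d['confidence'],2)))
    return out
def st():
    o=ctrl.get_obs()
    print('t',o['clock'],'pos',np.round(o['eef_pos'],4),'F',np.round(o['wrist_force'],1),'M',np.round(o['moment'],2),'gap',o['finger_gap'],'q',np.round(o['qpos'],3))
    print(np.round(R.from_quat(o['eef_rot']).as_matrix(),3))
E
python3 - <<'E'
from h import *
st(); print(ctrl.pinch_z)
snap('top','t0.png');
for t in ['housing','isolator_grip','selector_grip','isolator_hub','selector_hub','jar_a','spray_gun']: print(t,look('top',t))
snap('side','s0.png')
for t in ['isolator_grip','selector_grip','jar_a','bottle_a','tumbler']: print(t,look('side',t))
for c in ['top','side']: print(ctrl.calibration(c))
E
```

```text
pics
t 0.0 pos [ 0.2603 -0.5402  0.2303] F [ 0.8  0.3 -0.3] M [ 0.    0.05 -0.  ] gap 0.9965490552681858 q [-0.788  0.041  0.084 -0.    -1.616 -0.334]
[[-0.901 -0.434 -0.001]
 [-0.434  0.901  0.002]
 [ 0.     0.002 -1.   ]]
0.0187
housing [([0.58, -0.0735, 0.0612], 0.87)]
isolator_grip [([0.5463, 0.0732, 0.0745], 0.81)]
selector_grip [([0.5599, -0.195, 0.075], 0.76)]
isolator_hub [([0.5682, -0.0779, 0.0604], 0.88)]
selector_hub [([0.5696, -0.0751, 0.0585], 0.81), ([0.5495, 0.0715, 0.0716], 0.58), ([0.7212, 0.0408, 0.1061], 0.33)]
jar_a [([0.4579, -0.07, 0.0487], 0.71), ([0.6797, -0.3799, 0.0499], 0.65), ([0.478, -0.1326, 0.049], 0.5)]
spray_gun [([0.4837, 0.2701, 0.023], 0.76), ([0.5625, -0.194, 0.0779], 0.31)]
isolator_grip [([0.5415, 0.1151, 0.0969], 0.69)]
selector_grip [([0.5377, -0.1941, 0.0732], 0.8)]
jar_a [([0.4515, -0.0646, 0.0318], 0.73), ([0.4816, -0.1335, 0.0325], 0.45)]
bottle_a [([0.7231, 0.0635, 0.0784], 0.97)]
tumbler [([0.7276, 0.0614, 0.076], 0.69), ([0.7847, -0.1463, 0.1052], 0.68)]
{'intrinsics': array([[438.14179471,   0.        , 320.80633409],
       [  0.        , 438.14179471, 192.06044073],
       [  0.        ,   0.        ,   1.        ]]), 'pose': array([[-0.00669979, -0.99203113,  0.12581474,  0.48067494],
       [-0.99995942,  0.00740409,  0.00513112,  0.0326383 ],
       [-0.00602177, -0.12577525, -0.99204048,  1.01327648],
       [ 0.        ,  0.        ,  0.        ,  1.        ]])}
{'intrinsics': array([[443.81811947,   0.        , 319.15263687],
       [  0.        , 443.81811947, 194.48698647],
       [  0.        ,   0.        ,   1.        ]]), 'pose': array([[-0.97480622, -0.11063498,  0.19368204,  0.39288269],
       [-0.22268209,  0.53278408, -0.81642746,  0.94541714],
       [-0.01286527, -0.83898809, -0.54399767,  0.71822812],
       [ 0.        ,  0.        ,  0.        ,  1.        ]])}
```

View pics/t0.png

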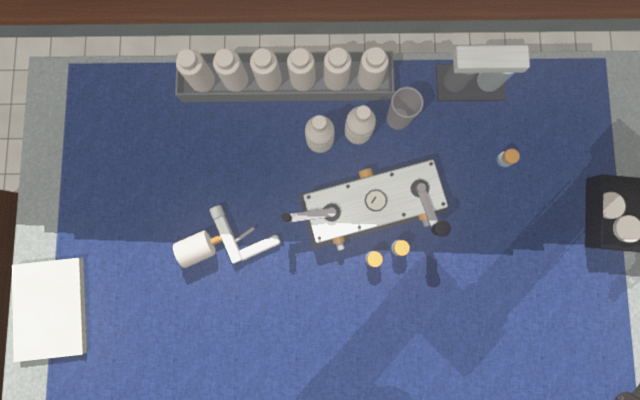

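View pics/s0.png

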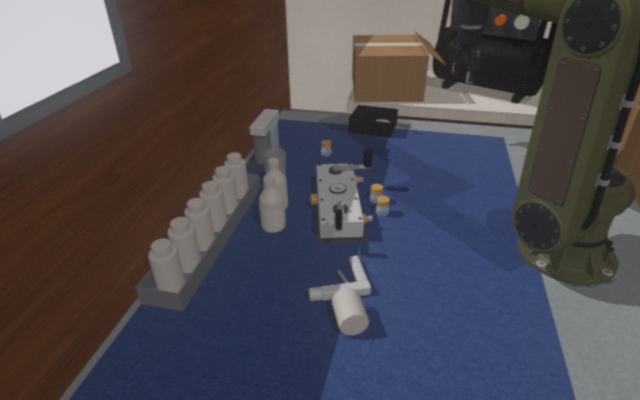

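The top view shows the unit at about (305–447, 160–242), with the isolator post at ≈(287,217) and the selector flange at ≈(441,228). The jars are at (374,259), (401,248) and (511,157), and the gun at the left. I'll zoom in to refine.

```bash
python3 - <<'E'
import cv2
im=cv2.imread('pics/t0.png'); c=im[150:280,265:465]
cv2.imwrite('pics/t0z.png',cv2.resize(c,None,fx=4,fy=4,interpolation=cv2.INTER_CUBIC))
E
```

```text
(no output)
```

View pics/t0z.png

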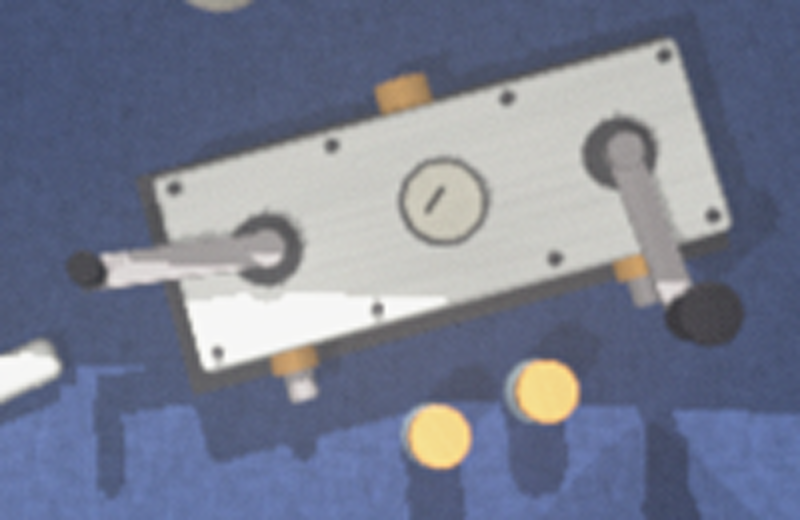

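```bash
cat >> h.py <<'E'
def px(n,u,v,z):
    c=ctrl.calibration(n);K=c['intrinsics'];P=np.array(c['pose'])
    d=P[:3,:3]@np.linalg.inv(K)@[u,v,1]; o=P[:3,3]; return o+d*(z-o[2])/d[2]
E
python3 - <<'E'
from h import *
f=lambda a,b,z:px('top',265+(a+.5)/4-.5,150+(b+.5)/4-.5,z)
C=np.array([f(*p,.06) for p in [(153,180),(672,38),(731,232),(207,373)]])
print(C); c=C.mean(0); print('c',c)
for nm,a,b in[('back',0,1),('front',3,2)]:
    d=C[a]-C[b]; print(nm,np.linalg.norm(d),np.arctan2(-d[0],d[1]))
print('dial',f(443,201,.067))
hi=f(268,249,.062);hs=f(620,152,.062);d=hi-hs;yaw=np.arctan2(-d[0],d[1]);print('hubs',hi,hs,np.linalg.norm(d),yaw,(hi+hs)/2)
gi=f(86,268,.124);gs=f(708,314,.124);print('grips',gi,gs,np.linalg.norm((gi-hi)[:2]),np.linalg.norm((gs-hs)[:2]))
print('jars',f(440,436,.048),f(547,392,.048))
print('side px sel', )
E
```

```text
[[ 0.59620018  0.0769138   0.06      ]
 [ 0.67312423 -0.21013234  0.06      ]
 [ 0.56532012 -0.2380614   0.06      ]
 [ 0.49093088  0.04788909  0.06      ]]
c [ 0.58139386 -0.08084771  0.06      ]
back 0.29717469108920946 0.2618327556560065
front 0.29546817243435003 0.25450599795628004
dial [ 0.58270457 -0.08079448  0.067     ]
hubs [0.55768787 0.01431092 0.062     ] [ 0.60948977 -0.17875911  0.062     ] 0.19989866672934586 0.262132539478982 [ 0.58358882 -0.0822241   0.062     ]
grips [0.54365757 0.10806314 0.124     ] [ 0.5181489  -0.20649752  0.124     ] 0.0947962364121914 0.09545980662881197
jars [ 0.45613756 -0.07856477  0.048     ] [ 0.47950281 -0.13744962  0.048     ]
side px sel
```

```bash
python3 -m jog '[{"jaw":5,"dx":-53.7,"dy":46.2,"dz":0,"ax":0,"ay":0,"az":-72.7},{"jaw":5,"dx":-53.7,"dy":46.2,"dz":0,"ax":0,"ay":0,"az":-72.7},{"jaw":5,"dx":-53.7,"dy":46.2,"dz":0,"ax":0,"ay":0,"az":-72.7},{"jaw":5,"dx":-53.7,"dy":46.2,"dz":0,"ax":0,"ay":0,"az":-72.7},{"jaw":5,"dx":-53.7,"dy":46.2,"dz":0,"ax":0,"ay":0,"az":-72.7},{"jaw":5,"dx":-53.7,"dy":46.2,"dz":0,"ax":0,"ay":0,"az":-72.7},{"jaw":5,"dx":-53.7,"dy":46.2,"dz":0,"ax":0,"ay":0,"az":-72.7},{"jaw":5,"dx":-53.7,"dy":46.2,"dz":0,"ax":0,"ay":0,"az":-72.7},{"jaw":5,"dx":-53.7,"dy":46.2,"dz":0,"ax":0,"ay":0,"az":-72.7},{"jaw":5,"dx":-53.7,"dy":46.2,"dz":0,"ax":0,"ay":0,"az":-72.7},{"jaw":5,"dx":-53.7,"dy":46.2,"dz":0,"ax":0,"ay":0,"az":-72.7},{"jaw":5,"dx":-53.7,"dy":46.2,"dz":0,"ax":0,"ay":0,"az":-72.7}]'
cat >> h.py <<'E'
def to(x,y,z,yawdeg):
    o=ctrl.get_obs(); M=R.from_quat(o['eef_rot']).as_matrix(); p=np.array(o['eef_pos'])
    print('tool delta cm',np.round(M.T@(np.array([x,y,z])-p)*100,2))
    T=np.array([[np.sin(np.radians(yawdeg)),np.cos(np.radians(yawdeg)),0],[-np.cos(np.radians(yawdeg)),np.sin(np.radians(yawdeg)),0],[0,0,-1]])
    print('rotvec deg',np.round(np.degrees(R.from_matrix(M.T@T).as_rotvec()),2))
E
python3 -c "
from h import *
st(); to(.544,.109,.23,188.4)"
```

```text
clock: 1.9
eef_pos: [0.5008, 0.0116, 0.2318]
eef_rot: [0.757, -0.653, 0.0, -0.001]
wrist_force: [1.4, -1.0, 0.2]
finger_gap: 0.582
t 1.9 pos [0.5008 0.0116 0.2318] F [ 1.4 -1.   0.2] M [-0.04 -0.14 -0.02] gap 0.5820590896372135 q [ 0.426 -0.227 -0.163  0.    -1.633 -0.279]
[[ 0.147 -0.989  0.001]
 [-0.989 -0.147  0.001]
 [-0.    -0.001 -1.   ]]
tool delta cm [-9.   -5.71  0.19]Traceback (most recent call last):
  File "<string>", line 3, in <module>
    st(); to(.544,.109,.23,188.4)
          ~~^^^^^^^^^^^^^^^^^^^^^
  File "h.py", line 24, in to
    print('rotvec deg',np.round(np.degrees(R.from_matrix(M.T@T).as_rotvec()),2))
                                           ~~~~~~~~~~~~~^^^^^^^
  File "scipy/spatial/transform/_rotation.pyx", line 1143, in scipy.spatial.transform._rotation.Rotation.from_matrix
ValueError: Non-positive determinant (left-handed or null coordinate frame) in rotation matrix 0: [[-9.99999588e-01 -8.41731231e-04  3.38809276e-04]
 [-8.41311496e-04  9.99998881e-01  1.23709654e-03]
 [ 3.39850199e-04 -1.23681098e-03  9.99999177e-01]].
```

```bash
sed -i 's/T=np.array.*/c,s=np.cos(np.radians(yawdeg)),np.sin(np.radians(yawdeg)); T=np.array([[-s,c,0],[c,s,0],[0,0,-1]])/' h.py
python3 -m jog '[{"jaw":5,"dx":-9,"dy":-5.7,"dz":0.2,"ax":0,"ay":0,"az":0},{"jaw":5,"dx":-9,"dy":-5.7,"dz":0.2,"ax":0,"ay":0,"az":0},{"jaw":5,"dx":-9,"dy":-5.7,"dz":0.2,"ax":0,"ay":0,"az":0},{"jaw":5,"dx":-9,"dy":-5.7,"dz":0.2,"ax":0,"ay":0,"az":0},{"jaw":5,"dx":-9,"dy":-5.7,"dz":0.2,"ax":0,"ay":0,"az":0}]'
python3 -c "
from h import *
st(); to(.544,.109,.08,188.4)"
```

```text
clock: 2.4
eef_pos: [0.5434, 0.1061, 0.2295]
eef_rot: [0.757, -0.653, 0.0, 0.0]
wrist_force: [-0.0, -0.9, 0.1]
finger_gap: 0.59
t 2.4 pos [0.5434 0.1061 0.2295] F [-0.  -0.9  0.1] M [-0.05  0.    0.06] gap 0.5897830404249222 q [ 0.556 -0.083 -0.04   0.    -1.614 -0.409]
[[ 0.146 -0.989  0.   ]
 [-0.989 -0.146 -0.   ]
 [ 0.    -0.    -1.   ]]
tool delta cm [-0.28 -0.1  14.95]
rotvec deg [-0.   -0.01  0.  ]
```

```bash
python3 -m jog '[{"jaw":5,"dx":-0.2,"dy":0,"dz":5,"ax":0,"ay":0,"az":0},{"jaw":5,"dx":-0.2,"dy":0,"dz":9.5,"ax":0,"ay":0,"az":0},{"jaw":5,"dx":-0.2,"dy":0,"dz":12,"ax":0,"ay":0,"az":0},{"jaw":5,"dx":-0.2,"dy":0,"dz":14.7,"ax":0,"ay":0,"az":0},{"jaw":5,"dx":-0.2,"dy":0,"dz":14.7,"ax":0,"ay":0,"az":0},{"jaw":5,"dx":-0.2,"dy":0,"dz":14.7,"ax":0,"ay":0,"az":0}]'
python3 -c "
from h import *
st(); to(.544,.109,.082,188.4); snap('top','t1.png');snap('side','s1.png')
a=cv2.imread('pics/t1.png')[150:280,225:425];b=cv2.imread('pics/s1.png')[150:280,265:465]
cv2.imwrite('pics/z1.png',cv2.resize(np.hstack([a,b]),None,fx=2,fy=2,interpolation=2))"
```

```text
clock: 3.0
eef_pos: [0.5436, 0.1076, 0.0837]
eef_rot: [0.757, -0.654, 0.001, -0.0]
wrist_force: [-0.1, -0.2, 0.6]
finger_gap: 0.587
t 3.0 pos [0.5436 0.1076 0.0837] F [-0.1 -0.2  0.6] M [ 0.   -0.03 -0.01] gap 0.586770795615772 q [ 5.590e-01 -5.000e-02 -2.750e-01  1.000e-03 -1.345e+00 -4.130e-01]
[[ 0.145 -0.989  0.001]
 [-0.989 -0.145 -0.   ]
 [ 0.    -0.001 -1.   ]]
tool delta cm [-0.13 -0.06  0.17]
rotvec deg [-0.07 -0.02 -0.05]
```

View pics/z1.png

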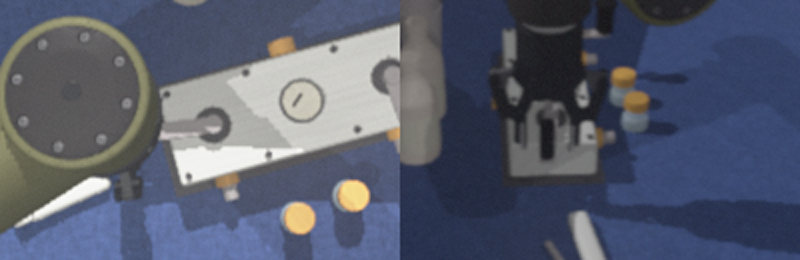

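```bash
python3 -m jog '[{"jaw":2.4,"dx":0,"dy":0,"dz":0,"ax":0,"ay":0,"az":0},{"jaw":2.4,"dx":0,"dy":0,"dz":0,"ax":0,"ay":0,"az":0},{"jaw":2.4,"dx":0,"dy":0,"dz":0,"ax":0,"ay":0,"az":0},{"jaw":2.4,"dx":0.02,"dy":0.66,"dz":0,"ax":0,"ay":0,"az":-4},{"jaw":2.4,"dx":0.14,"dy":1.65,"dz":0,"ax":0,"ay":0,"az":-10},{"jaw":2.4,"dx":0.37,"dy":2.62,"dz":0,"ax":0,"ay":0,"az":-16},{"jaw":2.4,"dx":0.69,"dy":3.56,"dz":0,"ax":0,"ay":0,"az":-22}]'
python3 -c "
from h import *
st()"
```

```text
clock: 3.8
eef_pos: [0.5103, 0.0974, 0.0828]
eef_rot: [0.869, -0.495, 0.001, -0.002]
wrist_force: [7.4, 1.0, -2.7]
finger_gap: 0.279
t 3.8 pos [0.5103 0.0974 0.0828] F [ 7.4  1.  -2.7] M [ 0.27 -2.46 -0.04] gap 0.2794575708062586 q [ 5.770e-01 -1.480e-01 -3.670e-01  1.000e-03 -1.347e+00 -4.200e-02]
[[ 0.51  -0.86   0.004]
 [-0.86  -0.51   0.002]
 [ 0.    -0.004 -1.   ]]
```

```bash
python3 -m jog '[{"jaw":2.4,"dx":0.05,"dy":0.99,"dz":0,"ax":0,"ay":0,"az":-6},{"jaw":2.4,"dx":0.21,"dy":1.98,"dz":0,"ax":0,"ay":0,"az":-12},{"jaw":2.4,"dx":0.46,"dy":2.94,"dz":0,"ax":0,"ay":0,"az":-18},{"jaw":2.4,"dx":0.82,"dy":3.86,"dz":0,"ax":0,"ay":0,"az":-24},{"jaw":2.4,"dx":1.11,"dy":4.46,"dz":0,"ax":0,"ay":0,"az":-28},{"jaw":2.4,"dx":1.11,"dy":4.46,"dz":0,"ax":0,"ay":0,"az":-28},{"jaw":2.4,"dx":1.11,"dy":4.46,"dz":0,"ax":0,"ay":0,"az":-28}]'
cat >> h.py <<'E'
def pol(hub,sgn=1):
    o=ctrl.get_obs(); M=R.from_quat(o['eef_rot']).as_matrix(); p=np.array(o['eef_pos'])
    d=p[:2]-hub; a=np.degrees(np.arctan2(d[1],d[0]))%360; F=np.array(o['wrist_force'])
    print('t',round(o['clock'],2),'r %.4f ang %.2f yaw_y %.2f z %.4f'%(np.hypot(*d),a,np.degrees(np.arctan2(M[1,1],M[0,1]))%360,p[2]),'Ftool',np.round(M.T@F,1))
HI=np.array([.5573,.0156]); HS=np.array([.6087,-.1776])
E
python3 -c "
from h import *
pol(HI)"
```

```text
clock: 4.5
eef_pos: [0.4765, 0.0649, 0.0827]
eef_rot: [0.962, -0.273, 0.0, -0.0]
wrist_force: [0.7, 1.9, 0.1]
finger_gap: 0.282
t 4.5 r 0.0947 ang 148.63 yaw_y 238.32 z 0.0827 Ftool [-0.4 -2.  -0.1]
```

```bash
python3 -m jog '[{"jaw":2.4,"dx":0.03,"dy":0.83,"dz":0,"ax":0,"ay":0,"az":-5},{"jaw":2.4,"dx":0.14,"dy":1.65,"dz":0,"ax":0,"ay":0,"az":-10},{"jaw":2.4,"dx":0.14,"dy":1.65,"dz":0,"ax":0,"ay":0,"az":-10},{"jaw":2.4,"dx":0.14,"dy":1.65,"dz":0,"ax":0,"ay":0,"az":-10}]'
python3 -c "
from h import *
pol(HI)"
python3 -m jog '[{"jaw":2.4,"dx":0,"dy":0.13,"dz":0,"ax":0,"ay":0,"az":-0.8},{"jaw":2.4,"dx":0,"dy":0.26,"dz":0,"ax":0,"ay":0,"az":-1.6}]'
python3 -c "
from h import *
pol(HI)"

```

```text
clock: 4.9
eef_pos: [0.469, 0.0501, 0.0826]
eef_rot: [0.982, -0.189, 0.0, -0.0]
wrist_force: [0.3, 1.8, 1.4]
finger_gap: 0.276
t 4.9 r 0.0948 ang 158.67 yaw_y 248.25 z 0.0826 Ftool [-0.4 -1.8 -1.4]
clock: 5.1
eef_pos: [0.4682, 0.0477, 0.0826]
eef_rot: [0.985, -0.173, 0.0, -0.0]
wrist_force: [1.3, 2.9, 2.5]
finger_gap: 0.28
t 5.1 r 0.0947 ang 160.20 yaw_y 250.04 z 0.0826 Ftool [ 0.2 -3.2 -2.5]
```

```bash
python3 -m jog '[{"jaw":2.4,"dx":0,"dy":0.13,"dz":0,"ax":0,"ay":0,"az":-0.8},{"jaw":2.4,"dx":0,"dy":0.26,"dz":0,"ax":0,"ay":0,"az":-1.6}]'
python3 -c "
from h import *
pol(HI)"

```

```text
clock: 5.3
eef_pos: [0.4671, 0.0449, 0.0826]
eef_rot: [0.987, -0.159, 0.0, -0.0]
wrist_force: [2.0, 3.9, 1.5]
finger_gap: 0.28
t 5.3 r 0.0948 ang 161.99 yaw_y 251.67 z 0.0826 Ftool [ 0.6 -4.3 -1.5]
```

```bash
cat > ok.py <<'E'
import sys
from h import *
pol(HI if sys.argv[1]=='i' else HS)
o=ctrl.get_obs(); M=R.from_quat(o['eef_rot']).as_matrix()
F=abs((M.T@np.array(o['wrist_force']))[1])
sys.exit(0 if F<float(sys.argv[2]) else 1)
E
python3 -m jog '[{"jaw":2.4,"dx":0,"dy":0.13,"dz":0,"ax":0,"ay":0,"az":-0.8},{"jaw":2.4,"dx":0,"dy":0.26,"dz":0,"ax":0,"ay":0,"az":-1.6}]' >/dev/null; python3 ok.py i 6 &&
python3 -m jog '[{"jaw":2.4,"dx":0.01,"dy":0.13,"dz":0,"ax":0,"ay":0,"az":-0.8},{"jaw":2.4,"dx":0.01,"dy":0.26,"dz":0,"ax":0,"ay":0,"az":-1.6}]' >/dev/null; python3 ok.py i 6 &&
python3 -m jog '[{"jaw":2.4,"dx":0,"dy":0.13,"dz":0,"ax":0,"ay":0,"az":-0.8},{"jaw":2.4,"dx":0,"dy":0.26,"dz":0,"ax":0,"ay":0,"az":-1.6}]' >/dev/null; python3 ok.py i 6 &&
python3 -m jog '[{"jaw":2.4,"dx":0.01,"dy":0.13,"dz":0,"ax":0,"ay":0,"az":-0.8},{"jaw":2.4,"dx":0.01,"dy":0.26,"dz":0,"ax":0,"ay":0,"az":-1.6}]' >/dev/null; python3 ok.py i 6
```

```text
t 5.5 r 0.0949 ang 163.65 yaw_y 253.27 z 0.0825 Ftool [ 0.7 -4.4 -3.5]
t 5.7 r 0.0949 ang 165.24 yaw_y 254.88 z 0.0825 Ftool [-0.3 -2.  -3.8]
t 5.9 r 0.0950 ang 166.82 yaw_y 256.48 z 0.0824 Ftool [ 1.2 -3.2 -2.9]
t 6.1 r 0.0950 ang 168.40 yaw_y 258.08 z 0.0823 Ftool [ 0.8 -4.1 -3.1]
```

```bash
set -e
python3 -m jog '[{"jaw":2.4,"dx":0,"dy":0.13,"dz":0,"ax":0,"ay":0,"az":-0.8},{"jaw":2.4,"dx":0.01,"dy":0.26,"dz":0,"ax":0,"ay":0,"az":-1.6}]' >/dev/null; python3 ok.py i 6
python3 -m jog '[{"jaw":2.4,"dx":0,"dy":0.13,"dz":0,"ax":0,"ay":0,"az":-0.8},{"jaw":2.4,"dx":0.01,"dy":0.26,"dz":0,"ax":0,"ay":0,"az":-1.6}]' >/dev/null; python3 ok.py i 6
python3 -m jog '[{"jaw":2.4,"dx":0,"dy":0.13,"dz":0,"ax":0,"ay":0,"az":-0.8},{"jaw":2.4,"dx":0.01,"dy":0.26,"dz":0,"ax":0,"ay":0,"az":-1.6}]' >/dev/null; python3 ok.py i 6
python3 -m jog '[{"jaw":2.4,"dx":0,"dy":0.13,"dz":0,"ax":0,"ay":0,"az":-0.8},{"jaw":2.4,"dx":0.01,"dy":0.26,"dz":0,"ax":0,"ay":0,"az":-1.6}]' >/dev/null; python3 ok.py i 6
python3 -m jog '[{"jaw":2.4,"dx":0,"dy":0.13,"dz":0,"ax":0,"ay":0,"az":-0.8},{"jaw":2.4,"dx":0.01,"dy":0.26,"dz":0,"ax":0,"ay":0,"az":-1.6}]' >/dev/null; python3 ok.py i 6
python3 -m jog '[{"jaw":2.4,"dx":0,"dy":0.13,"dz":0,"ax":0,"ay":0,"az":-0.8},{"jaw":2.4,"dx":0.01,"dy":0.26,"dz":0,"ax":0,"ay":0,"az":-1.6}]' >/dev/null; python3 ok.py i 6
```

```text
t 6.3 r 0.0950 ang 169.96 yaw_y 259.68 z 0.0823 Ftool [ 1.7 -3.4 -3.3]
t 6.5 r 0.0950 ang 171.52 yaw_y 261.28 z 0.0823 Ftool [ 0.9 -3.4 -2.2]
t 6.7 r 0.0948 ang 172.91 yaw_y 262.89 z 0.0823 Ftool [ 1.  -6.1 -3.2]
```

```bash
set -e
python3 -m jog '[{"jaw":2.4,"dx":0,"dy":0.1,"dz":0,"ax":0,"ay":0,"az":-0.6},{"jaw":2.4,"dx":0,"dy":0.1,"dz":0,"ax":0,"ay":0,"az":-0.6}]' >/dev/null; python3 ok.py i 7
```

```text
t 6.9 r 0.0948 ang 173.27 yaw_y 263.48 z 0.0823 Ftool [ 2.1 -6.  -1.8]
```

```bash
set -e
python3 -m jog '[{"jaw":2.4,"dx":0,"dy":0.1,"dz":0,"ax":0,"ay":0,"az":-0.6},{"jaw":2.4,"dx":0,"dy":0.1,"dz":0,"ax":0,"ay":0,"az":-0.6}]' >/dev/null; python3 ok.py i 9
python3 -m jog '[{"jaw":2.4,"dx":0,"dy":0.1,"dz":0,"ax":0,"ay":0,"az":-0.6},{"jaw":2.4,"dx":0,"dy":0.1,"dz":0,"ax":0,"ay":0,"az":-0.6}]' >/dev/null; python3 ok.py i 9
```

```text
t 7.1 r 0.0946 ang 173.56 yaw_y 264.09 z 0.0824 Ftool [ 1.1 -7.6 -2.6]
t 7.3 r 0.0945 ang 173.86 yaw_y 264.70 z 0.0824 Ftool [  2.1 -10.2  -2.2]
```

```bash
set -e
python3 -m jog '[{"jaw":2.4,"dx":0,"dy":0.1,"dz":0,"ax":0,"ay":0,"az":0},{"jaw":2.4,"dx":0,"dy":0.1,"dz":0,"ax":0,"ay":0,"az":0},{"jaw":2.4,"dx":0,"dy":0.1,"dz":0,"ax":0,"ay":0,"az":0}]' >/dev/null; python3 ok.py i 30
python3 -m jog '[{"jaw":2.4,"dx":0,"dy":0,"dz":0,"ax":0,"ay":0,"az":0},{"jaw":2.4,"dx":0,"dy":0,"dz":0,"ax":0,"ay":0,"az":0}]' >/dev/null; python3 ok.py i 30
```

```text
t 7.6 r 0.0945 ang 174.16 yaw_y 264.70 z 0.0824 Ftool [  1.8 -11.9  -2.9]
t 7.8 r 0.0945 ang 174.17 yaw_y 264.71 z 0.0824 Ftool [  0.7 -12.2  -2.9]
```

```bash
set -e
python3 -m jog '[{"jaw":3.5,"dx":0,"dy":-0.4,"dz":0,"ax":0,"ay":0,"az":0},{"jaw":5.5,"dx":0,"dy":-0.6,"dz":0,"ax":0,"ay":0,"az":0},{"jaw":5.5,"dx":0,"dy":-0.6,"dz":0,"ax":0,"ay":0,"az":0},{"jaw":5.5,"dx":0,"dy":-0.6,"dz":-4,"ax":0,"ay":0,"az":0},{"jaw":5.5,"dx":0,"dy":-0.6,"dz":-9,"ax":0,"ay":0,"az":0},{"jaw":5.5,"dx":0,"dy":-0.6,"dz":-9,"ax":0,"ay":0,"az":0}]'; python3 - <<'E'
from h import *
pol(HI); to(.5181,-.2065,.172,107.7); o=ctrl.get_obs(); print(np.round(o['qpos'],2))
im=snap('top','t2.png'); cv2.imwrite('pics/z2.png',cv2.resize(im[130:280,225:465],None,fx=3,fy=3,interpolation=2))
E
```

```text
clock: 8.4
eef_pos: [0.4659, 0.0287, 0.1795]
eef_rot: [0.999, -0.047, 0.005, -0.001]
wrist_force: [0.5, -0.2, 0.1]
finger_gap: 0.642
t 8.4 r 0.0924 ang 171.88 yaw_y 264.60 z 0.1795 Ftool [ 0.5  0.2 -0.1]
tool delta cm [ 7.41 22.92  0.78]
rotvec deg [ -0.81  -0.   156.9 ]
[ 0.5  -0.34 -0.35  0.   -1.55  0.98]
```

View pics/z2.png

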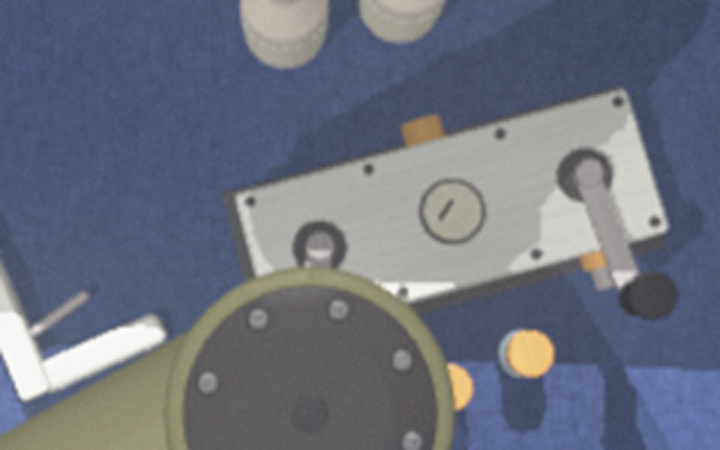

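```bash
set -e
python3 -m jog '[{"jaw":5.5,"dx":7.4,"dy":22.9,"dz":0,"ax":0,"ay":0,"az":156.9},{"jaw":5.5,"dx":7.4,"dy":22.9,"dz":0,"ax":0,"ay":0,"az":156.9},{"jaw":5.5,"dx":7.4,"dy":22.9,"dz":0,"ax":0,"ay":0,"az":156.9},{"jaw":5.5,"dx":7.4,"dy":22.9,"dz":0,"ax":0,"ay":0,"az":156.9},{"jaw":5.5,"dx":7.4,"dy":22.9,"dz":0,"ax":0,"ay":0,"az":156.9},{"jaw":5.5,"dx":7.4,"dy":22.9,"dz":0,"ax":0,"ay":0,"az":156.9},{"jaw":5.5,"dx":7.4,"dy":22.9,"dz":0,"ax":0,"ay":0,"az":156.9},{"jaw":5.5,"dx":7.4,"dy":22.9,"dz":0,"ax":0,"ay":0,"az":156.9},{"jaw":5.5,"dx":7.4,"dy":22.9,"dz":0,"ax":0,"ay":0,"az":156.9},{"jaw":5.5,"dx":7.4,"dy":22.9,"dz":0,"ax":0,"ay":0,"az":156.9},{"jaw":5.5,"dx":7.4,"dy":22.9,"dz":0,"ax":0,"ay":0,"az":156.9},{"jaw":5.5,"dx":7.4,"dy":22.9,"dz":0,"ax":0,"ay":0,"az":156.9}]'; python3 - <<'E'
from h import *
pol(HS); to(.5181,-.2065,.172,107.7); o=ctrl.get_obs(); print(np.round(o['qpos'],2))
E
```

```text
clock: 9.65
eef_pos: [0.5146, -0.206, 0.1707]
eef_rot: [-0.581, 0.814, 0.001, -0.001]
wrist_force: [0.5, -0.2, 0.3]
finger_gap: 0.646
t 9.65 r 0.0983 ang 196.79 yaw_y 161.11 z 0.1707 Ftool [ 0.1 -0.6 -0.4]
tool delta cm [-0.07 -0.35 -0.13]
rotvec deg [ 0.14 -0.11 53.41]
[-0.02 -0.08 -0.14 -0.   -1.51 -0.31]
```

```bash
set -e
python3 -m jog '[{"jaw":5.5,"dx":-0.1,"dy":-0.3,"dz":0,"ax":0,"ay":0,"az":53.4},{"jaw":5.5,"dx":-0.1,"dy":-0.3,"dz":0,"ax":0,"ay":0,"az":53.4},{"jaw":5.5,"dx":-0.1,"dy":-0.3,"dz":0,"ax":0,"ay":0,"az":53.4},{"jaw":5.5,"dx":-0.1,"dy":-0.3,"dz":0,"ax":0,"ay":0,"az":53.4},{"jaw":5.5,"dx":-0.1,"dy":-0.3,"dz":0,"ax":0,"ay":0,"az":53.4},{"jaw":5.5,"dx":-0.1,"dy":-0.3,"dz":0,"ax":0,"ay":0,"az":53.4},{"jaw":5.5,"dx":-0.1,"dy":-0.3,"dz":0,"ax":0,"ay":0,"az":53.4},{"jaw":5.5,"dx":-0.1,"dy":-0.3,"dz":0,"ax":0,"ay":0,"az":53.4}]'; python3 - <<'E'
from h import *
pol(HS); to(.5181,-.2065,.082,107.7)
im=snap('top','t3.png'); cv2.imwrite('pics/z3.png',cv2.resize(im[130:280,225:465],None,fx=3,fy=3,interpolation=2))
snap('side','s3.png'); print(look('side','isolator_grip'))
E
```

```text
clock: 10.45
eef_pos: [0.5178, -0.206, 0.1708]
eef_rot: [-0.157, 0.988, 0.0, -0.001]
wrist_force: [-0.1, -0.2, -0.5]
finger_gap: 0.644
t 10.45 r 0.0952 ang 197.34 yaw_y 108.06 z 0.1708 Ftool [ 0.2 -0.2  0.5]
tool delta cm [-0.03 -0.07  8.88]
rotvec deg [ 0.06 -0.14  0.36]
[([0.4778, 0.0334, 0.0747], 0.64)]
```

View pics/z3.png

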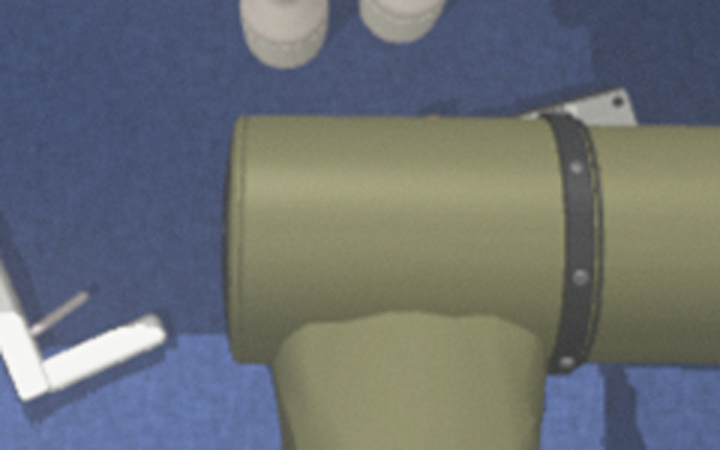

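View pics/s3.png

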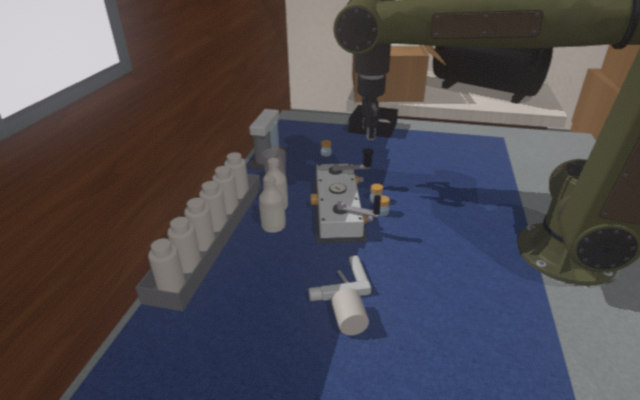

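```bash
set -e
python3 -m jog '[{"jaw":5.5,"dx":0,"dy":-0.1,"dz":4,"ax":0,"ay":0,"az":0},{"jaw":5.5,"dx":0,"dy":-0.1,"dz":7,"ax":0,"ay":0,"az":0},{"jaw":5.5,"dx":0,"dy":-0.1,"dz":8.8,"ax":0,"ay":0,"az":0},{"jaw":5.5,"dx":0,"dy":-0.1,"dz":8.8,"ax":0,"ay":0,"az":0},{"jaw":4.4,"dx":0,"dy":-0.1,"dz":8.8,"ax":0,"ay":0,"az":0},{"jaw":4.4,"dx":0,"dy":-0.1,"dz":8.8,"ax":0,"ay":0,"az":0},{"jaw":4.4,"dx":0,"dy":-0.1,"dz":8.8,"ax":0,"ay":0,"az":0}]'; python3 - <<'E'
from h import *
pol(HS)
s=snap('side','s4.png'); cv2.imwrite('pics/z4.png',cv2.resize(s[90:230,290:470],None,fx=4,fy=4,interpolation=2))
for z in (.074,.124): print(px('side',377,203,z))
E
```

```text
clock: 11.3
eef_pos: [0.5197, -0.2069, 0.0859]
eef_rot: [-0.157, 0.988, -0.0, 0.001]
wrist_force: [-0.3, 0.3, 0.5]
finger_gap: 0.513
t 11.3 r 0.0937 ang 198.24 yaw_y 108.09 z 0.0859 Ftool [ 0.2  0.4 -0.5]
[ 0.46685445 -0.01241733  0.074     ]
[0.46111334 0.06192236 0.124     ]
```

View pics/z4.png

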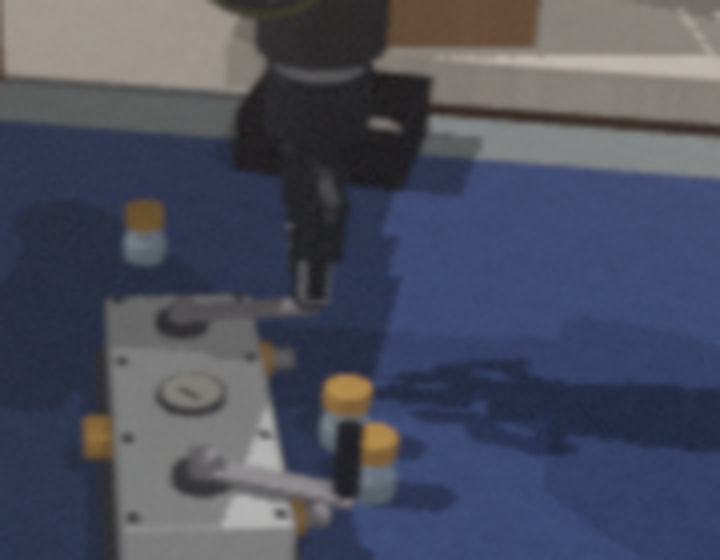

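```bash
set -e
python3 -m jog '[{"jaw":4.4,"dx":0,"dy":-0.3,"dz":0.2,"ax":0,"ay":0,"az":-2},{"jaw":4.4,"dx":0,"dy":-0.6,"dz":0.2,"ax":0,"ay":0,"az":-4},{"jaw":4.4,"dx":0,"dy":-0.6,"dz":0.2,"ax":0,"ay":0,"az":-4}]'>/dev/null; python3 ok.py s 6
python3 -m jog '[{"jaw":4.4,"dx":0,"dy":-0.13,"dz":0,"ax":0,"ay":0,"az":-0.8},{"jaw":4.4,"dx":0,"dy":-0.26,"dz":0,"ax":0,"ay":0,"az":-1.6}]' >/dev/null; python3 ok.py s 6
python3 -m jog '[{"jaw":4.4,"dx":0,"dy":-0.13,"dz":0,"ax":0,"ay":0,"az":-0.8},{"jaw":4.4,"dx":0,"dy":-0.26,"dz":0,"ax":0,"ay":0,"az":-1.6}]' >/dev/null; python3 ok.py s 6
python3 -m jog '[{"jaw":4.4,"dx":-0.01,"dy":-0.13,"dz":0,"ax":0,"ay":0,"az":-0.8},{"jaw":4.4,"dx":-0.01,"dy":-0.26,"dz":0,"ax":0,"ay":0,"az":-1.6}]' >/dev/null; python3 ok.py s 6
python3 -m jog '[{"jaw":4.4,"dx":0,"dy":-0.13,"dz":0,"ax":0,"ay":0,"az":-0.8},{"jaw":4.4,"dx":0,"dy":-0.26,"dz":0,"ax":0,"ay":0,"az":-1.6}]' >/dev/null; python3 ok.py s 6
python3 -m jog '[{"jaw":4.4,"dx":-0.01,"dy":-0.13,"dz":0,"ax":0,"ay":0,"az":-0.8},{"jaw":4.4,"dx":-0.01,"dy":-0.26,"dz":0,"ax":0,"ay":0,"az":-1.6}]' >/dev/null; python3 ok.py s 6
```

```text
t 11.65 r 0.0944 ang 201.76 yaw_y 112.09 z 0.0828 Ftool [ 0.6 -0.3  0.3]
t 11.85 r 0.0942 ang 203.02 yaw_y 113.74 z 0.0827 Ftool [-1.1  2.9 -1.7]
t 12.05 r 0.0943 ang 204.82 yaw_y 115.36 z 0.0827 Ftool [-1.   4.5 -2.5]
t 12.25 r 0.0944 ang 206.45 yaw_y 116.95 z 0.0825 Ftool [-0.9  4.4 -3.1]
t 12.45 r 0.0946 ang 208.02 yaw_y 118.54 z 0.0823 Ftool [-1.3  2.9 -3.2]
t 12.65 r 0.0945 ang 209.59 yaw_y 120.15 z 0.0823 Ftool [-0.9  3.5 -2.4]
```

```bash
set -e
python3 -m jog '[{"jaw":4.4,"dx":-0.05,"dy":-0.99,"dz":0,"ax":0,"ay":0,"az":-6},{"jaw":4.4,"dx":-0.21,"dy":-1.98,"dz":0,"ax":0,"ay":0,"az":-12},{"jaw":4.4,"dx":-0.46,"dy":-2.94,"dz":0,"ax":0,"ay":0,"az":-18},{"jaw":4.4,"dx":-0.82,"dy":-3.86,"dz":0,"ax":0,"ay":0,"az":-24},{"jaw":4.4,"dx":-1.27,"dy":-4.75,"dz":0,"ax":0,"ay":0,"az":-30},{"jaw":4.4,"dx":-1.27,"dy":-4.75,"dz":0,"ax":0,"ay":0,"az":-30}]' >/dev/null; python3 ok.py s 10
python3 -m jog '[{"jaw":4.4,"dx":-0.05,"dy":-0.99,"dz":0,"ax":0,"ay":0,"az":-6},{"jaw":4.4,"dx":-0.21,"dy":-1.98,"dz":0,"ax":0,"ay":0,"az":-12},{"jaw":4.4,"dx":-0.46,"dy":-2.94,"dz":0,"ax":0,"ay":0,"az":-18},{"jaw":4.4,"dx":-0.82,"dy":-3.86,"dz":0,"ax":0,"ay":0,"az":-24},{"jaw":4.4,"dx":-1.27,"dy":-4.75,"dz":0,"ax":0,"ay":0,"az":-30},{"jaw":4.4,"dx":-1.27,"dy":-4.75,"dz":0,"ax":0,"ay":0,"az":-30}]' >/dev/null; python3 ok.py s 10
```

```text
t 13.25 r 0.0948 ang 239.99 yaw_y 150.15 z 0.0816 Ftool [ 0.2 -0.3  0.4]
t 13.85 r 0.0944 ang 269.85 yaw_y 180.03 z 0.0814 Ftool [ 0.3  0.6 -0.6]
```

```bash
set -e
python3 -m jog '[{"jaw":4.4,"dx":-0.01,"dy":-0.5,"dz":-0.1,"ax":0,"ay":0,"az":-3},{"jaw":4.4,"dx":-0.05,"dy":-0.99,"dz":-0.1,"ax":0,"ay":0,"az":-6},{"jaw":4.4,"dx":-0.05,"dy":-0.99,"dz":-0.1,"ax":0,"ay":0,"az":-6}]' >/dev/null; python3 ok.py s 8
python3 -m jog '[{"jaw":4.4,"dx":0,"dy":-0.17,"dz":0,"ax":0,"ay":0,"az":-1},{"jaw":4.4,"dx":-0.01,"dy":-0.33,"dz":0,"ax":0,"ay":0,"az":-2}]' >/dev/null; python3 ok.py s 6
python3 - <<'E'
from h import *
im=snap('top','t5.png'); cv2.imwrite('pics/z5.png',cv2.resize(im[110:260,325:565],None,fx=3,fy=3,interpolation=2))
s=snap('side','s5.png'); cv2.imwrite('pics/y5.png',cv2.resize(s[90:230,290:470],None,fx=4,fy=4,interpolation=2))
E
```

```text
t 14.15 r 0.0941 ang 275.34 yaw_y 185.87 z 0.0817 Ftool [-0.1  4.5  2.4]
t 14.35 r 0.0940 ang 277.57 yaw_y 188.01 z 0.0824 Ftool [-0.2  3.8  3.4]
```

View pics/y5.png

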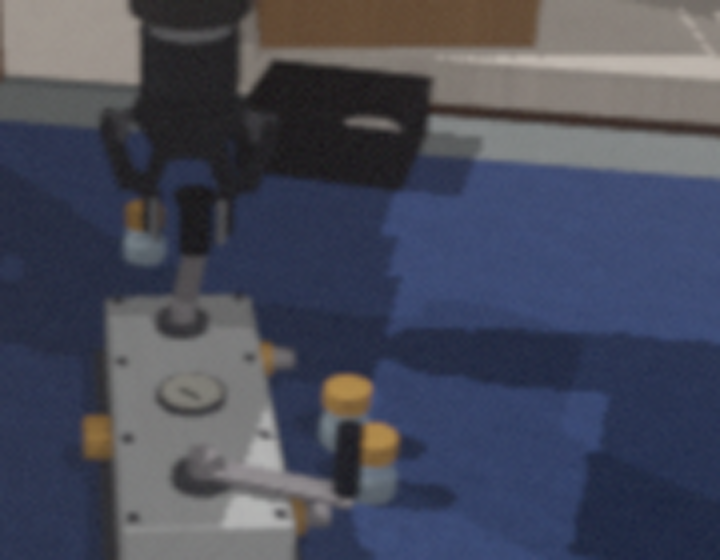

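The post is between the fingers, with the right finger pushing it, and jar_c is well beyond. I'll step on to the stop.

```bash
set -e
python3 -m jog '[{"jaw":4.4,"dx":0,"dy":-0.17,"dz":0,"ax":0,"ay":0,"az":-1},{"jaw":4.4,"dx":0,"dy":-0.33,"dz":0,"ax":0,"ay":0,"az":-2}]' >/dev/null; python3 ok.py s 6.5
python3 -m jog '[{"jaw":4.4,"dx":0,"dy":-0.17,"dz":0,"ax":0,"ay":0,"az":-1},{"jaw":4.4,"dx":0,"dy":-0.33,"dz":0,"ax":0,"ay":0,"az":-2}]' >/dev/null; python3 ok.py s 6.5
python3 -m jog '[{"jaw":4.4,"dx":0,"dy":-0.13,"dz":0,"ax":0,"ay":0,"az":-0.8},{"jaw":4.4,"dx":0,"dy":-0.26,"dz":0,"ax":0,"ay":0,"az":-1.6}]' >/dev/null; python3 ok.py s 6.5
python3 -m jog '[{"jaw":4.4,"dx":0,"dy":-0.13,"dz":0,"ax":0,"ay":0,"az":-0.8},{"jaw":4.4,"dx":0,"dy":-0.26,"dz":0,"ax":0,"ay":0,"az":-1.6}]' >/dev/null; python3 ok.py s 6.5
python3 -m jog '[{"jaw":4.4,"dx":0,"dy":-0.13,"dz":0,"ax":0,"ay":0,"az":-0.8},{"jaw":4.4,"dx":0,"dy":-0.26,"dz":0,"ax":0,"ay":0,"az":-1.6}]' >/dev/null; python3 ok.py s 6.5
python3 -m jog '[{"jaw":4.4,"dx":0,"dy":-0.13,"dz":0,"ax":0,"ay":0,"az":-0.8},{"jaw":4.4,"dx":0,"dy":-0.26,"dz":0,"ax":0,"ay":0,"az":-1.6}]' >/dev/null; python3 ok.py s 6.5
python3 -m jog '[{"jaw":4.4,"dx":0,"dy":-0.13,"dz":0,"ax":0,"ay":0,"az":-0.8},{"jaw":4.4,"dx":0,"dy":-0.26,"dz":0,"ax":0,"ay":0,"az":-1.6}]' >/dev/null; python3 ok.py s 6.5
```

```text
t 14.65 r 0.0940 ang 280.10 yaw_y 190.13 z 0.0832 Ftool [-0.5  3.6  3.1]
t 14.85 r 0.0940 ang 282.23 yaw_y 192.16 z 0.0832 Ftool [-0.1  3.9  3. ]
t 15.05 r 0.0941 ang 283.87 yaw_y 193.75 z 0.0833 Ftool [-0.5  4.1  2.4]
t 15.25 r 0.0941 ang 285.42 yaw_y 195.35 z 0.0833 Ftool [-1.2  3.1  2.6]
t 15.45 r 0.0941 ang 286.99 yaw_y 196.95 z 0.0833 Ftool [-1.2  3.   2.7]
t 15.65 r 0.0941 ang 288.46 yaw_y 198.55 z 0.0833 Ftool [-2.4  4.9  1.3]
t 15.85 r 0.0938 ang 289.38 yaw_y 200.13 z 0.0832 Ftool [-4.5  9.5  0.2]
```

```bash
set -e
python3 -m jog '[{"jaw":4.4,"dx":0,"dy":-0.1,"dz":0,"ax":0,"ay":0,"az":0},{"jaw":4.4,"dx":0,"dy":-0.1,"dz":0,"ax":0,"ay":0,"az":0},{"jaw":4.4,"dx":0,"dy":-0.1,"dz":0,"ax":0,"ay":0,"az":0}]' >/dev/null; python3 ok.py s 14
python3 -m jog '[{"jaw":4.4,"dx":0,"dy":-0.05,"dz":0,"ax":0,"ay":0,"az":0},{"jaw":4.4,"dx":0,"dy":-0.05,"dz":0,"ax":0,"ay":0,"az":0},{"jaw":4.4,"dx":0,"dy":-0.05,"dz":0,"ax":0,"ay":0,"az":0}]' >/dev/null; python3 ok.py s 14
```

```text
t 16.15 r 0.0940 ang 289.61 yaw_y 200.08 z 0.0832 Ftool [-4.2  8.8 -0.1]
t 16.45 r 0.0939 ang 289.74 yaw_y 200.07 z 0.0832 Ftool [-4.3 11.   0.3]
```

```bash
set -e
python3 -m jog '[{"jaw":4.6,"dx":0,"dy":0.5,"dz":0,"ax":0,"ay":0,"az":0},{"jaw":5.8,"dx":0,"dy":0.9,"dz":0,"ax":0,"ay":0,"az":0},{"jaw":5.8,"dx":0,"dy":0.9,"dz":0,"ax":0,"ay":0,"az":0},{"jaw":5.8,"dx":0,"dy":0.9,"dz":0,"ax":0,"ay":0,"az":0},{"jaw":5.8,"dx":0,"dy":0.9,"dz":-4,"ax":0,"ay":0,"az":0},{"jaw":5.8,"dx":0,"dy":0.9,"dz":-8,"ax":0,"ay":0,"az":0},{"jaw":5.8,"dx":0,"dy":0.9,"dz":-12,"ax":0,"ay":0,"az":0},{"jaw":5.8,"dx":0,"dy":0.9,"dz":-12,"ax":0,"ay":0,"az":0}]'; python3 ok.py s 14; python3 - <<'E'
from h import *
to(.3,-.45,.2,195)
E
```

```text
clock: 17.25
eef_pos: [0.6363, -0.27, 0.212]
eef_rot: [0.82, -0.573, 0.006, -0.002]
wrist_force: [-0.6, 0.0, 0.7]
finger_gap: 0.679
t 17.25 r 0.0964 ang 286.64 yaw_y 200.09 z 0.2120 Ftool [-0.2  0.5 -0.8]
tool delta cm [ 5.35 37.78  0.88]
rotvec deg [-0.58 -0.45  5.09]
```

Now the arm retreats clear for a final look.

```bash
set -e
python3 -m jog '[{"jaw":5.8,"dx":5.3,"dy":37.8,"dz":0,"ax":0,"ay":0,"az":0},{"jaw":5.8,"dx":5.3,"dy":37.8,"dz":0,"ax":0,"ay":0,"az":0},{"jaw":5.8,"dx":5.3,"dy":37.8,"dz":0,"ax":0,"ay":0,"az":0},{"jaw":5.8,"dx":5.3,"dy":37.8,"dz":0,"ax":0,"ay":0,"az":0},{"jaw":5.8,"dx":5.3,"dy":37.8,"dz":0,"ax":0,"ay":0,"az":0},{"jaw":5.8,"dx":5.3,"dy":37.8,"dz":0,"ax":0,"ay":0,"az":0},{"jaw":5.8,"dx":5.3,"dy":37.8,"dz":0,"ax":0,"ay":0,"az":0},{"jaw":5.8,"dx":5.3,"dy":37.8,"dz":0,"ax":0,"ay":0,"az":0},{"jaw":5.8,"dx":5.3,"dy":37.8,"dz":0,"ax":0,"ay":0,"az":0},{"jaw":5.8,"dx":5.3,"dy":37.8,"dz":0,"ax":0,"ay":0,"az":0}]'; python3 - <<'E'
from h import *
im=snap('top','t6.png'); cv2.imwrite('pics/z6.png',cv2.resize(im[150:280,280:480],None,fx=4,fy=4,interpolation=2))
E
```

```text
clock: 18.25
eef_pos: [0.297, -0.4487, 0.2036]
eef_rot: [0.819, -0.574, 0.001, -0.0]
wrist_force: [-0.1, -0.8, -0.9]
finger_gap: 0.673
```

View pics/z6.png

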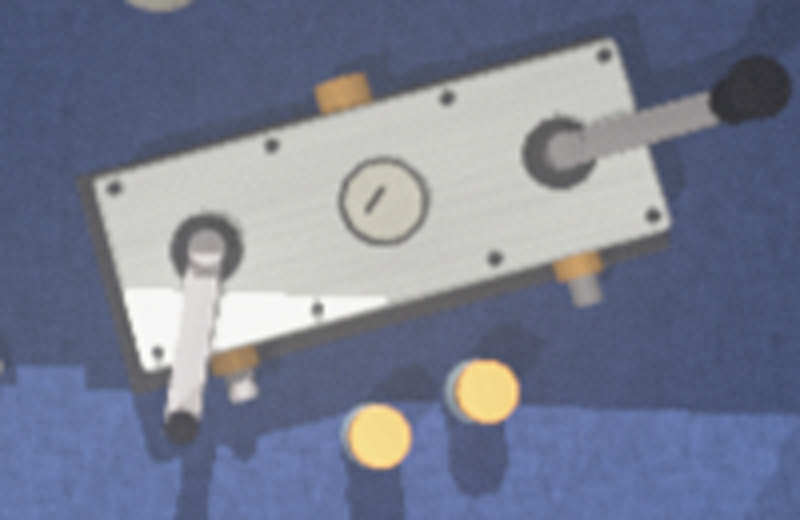

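View pics/t6.png

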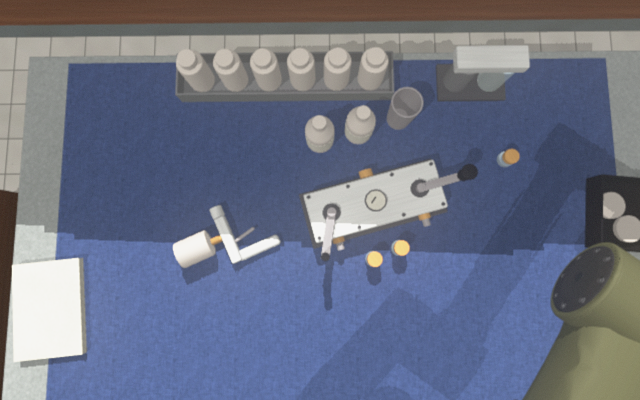

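The isolator post is at crop (182,427), at the front. The selector flange is at (757,85), out along the unit. The jars, gun, bottles and cup are where they were.

```bash
python3 - <<'E'
from h import *
f=lambda a,b,z:px('top',280+(a+.5)/4-.5,150+(b+.5)/4-.5,z)[:2]
s=f(757,85,.124); i=f(182,427,.124); hs=f(560,152,.062); hi=f(208,249,.062)
y=.26; Rm=np.array([[np.cos(y),-np.sin(y)],[np.sin(y),np.cos(y)]]); c=np.array([.583,-.081])
for n,p,h in[('sel',s,(0,-.195)),('iso',i,(-.095,.1))]:
    g=c+Rm@h; print(n,p,g,np.linalg.norm(p-g))
d=s-hs; print(np.degrees(np.arctan2(d[1],d[0]))%360, 270+np.degrees(y))
d=hi-hs; d2=hs-hi; print('axis',np.degrees(np.arctan2(d2[1],d2[0]))%360)
E
```

```text
sel [ 0.63505553 -0.26723341] [ 0.63313071 -0.26944605] 0.0029326884636287167
iso [0.46318888 0.02943656] [ 0.4654849  -0.00878365] 0.03828911852437953
286.1173087446432 284.8969026734014
axis 285.0190881851921
```

Both levers are within tolerance, so I'm handing in.

```bash
python3 -c "
from plant import ctrl
print(ctrl.hand_in())"
```

```text
the job is handed in; nothing more can be done
None
```

Both levers are set and the job is handed in; no verdict was reported.

- **Isolator:** I swung it to the front and stepped it onto its stop, pressing with about 12 N at the post (about 9 N above running load). It stayed there when released. The last picture puts its grip about 38 mm from the middle of the stop range, against 55 mm allowed.
- **Selector:** It moved freely with a steady 3–4.5 N past the locked play. I brought it onto its stop at about 11 N and released it. The last picture puts its grip about 3 mm from home, against 7 mm allowed. That is only a little more than the camera calibration error.
- **Surroundings:** The jars, bottles, cup and spray gun look unmoved in the final top picture. The arm was clear of everything at the end, at about 18 s on the clock.

None of the checks failed or disagreed.

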